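# Portion one stock tablet

## Robot

A 6-joint arm with a two-finger parallel gripper is mounted at the origin on the work surface. World frame = base frame: x ahead of the robot, y to its left, z up, the work surface at z = 0. Lengths are in m, angles in rad, forces in N, time in s.
With the tool pointing down it reaches from about 0.375 to 0.975 m from the base axis. Payload 3.8 kg.
Tool frame: the origin (TCP) lies midway between the tips of the shut fingers; the grasp point (between the pads) lies 19 mm behind it; z points along the fingers, y is the line along which they close (so a half turn about z gives the same grasp; the last joint's range is limited). The gripper opens to 85 mm and grips with 20 to 120 N. Pads are 22 mm wide; open, the fingers measure 114 mm over their backs; the gripper's body (76 mm by 85 mm) begins 54 mm behind the grasp point. The pads swing forward as they close: fully open they stand 13 mm farther back than shut.
Start: joints at [-1.188, 0.264, 1.604, -0, 1.274, -0.037], TCP at [0.275, -0.616, 0.231] pointing down, gripper open.
Joint ranges: [-2.63, 2.63], [-0.94, 2.18], [0.31, 2.57], [-1.31, 4.45], [0, 2.66], [-2.55, 2.55]. Speed limits (rad/s): [2.57, 2.57, 3.14, 3.14, 3.14, 3.14].

## Interface

Orientations are given as a rotation vector (axis times angle).
In Python, from workcell import bot, imaging gives the robot as it stands.
- The arm moves only by the tool step_arm, never from a script. Its argument "series" is a list of rows, each an object of numbers: "grip": the closure, from -1 (fully open) to 1 (shut); "x", "y", "z": the shift along the tool's x, y, z normalised to -1 to 1, where 1 is 500 mm; "ax", "ay", "az": the turn, a rotation vector about the tool's x, y, z normalised to -1 to 1, where 1 is 30 degrees. A call has 1 to 12 rows; each row is the pose to reach, as a shift and turn from the pose commanded when the call began, along the tool's axes at that moment; what a row does not reach only later rows make up. A row lasts 1/10 s, in which the tool goes at most 50 mm and 8.59 degrees, less where a joint would pass 70% of its speed; a pose out of reach is approached as far as the arm can. A call with a number of a shift or a turn outside -1 to 1 is refused whole. A call with a gripper value outside its range is refused whole. The fingers move at their own pace and stop on an object; "force" is the grip in N (left out, the last holds). Time passes only in rows, so rows that repeat a pose let the fingers close. It gives the time, the measured TCP pose, the force, the opening and the grip force at its end, in the units of the state.
- bot.read_state(): the state, without advancing time (a new reading comes with each control period).
- imaging.read_camera(name): name is "side" or "top" or "wrist"; returns a dict with "img" (420x560x3 uint8, red, green, blue), "fx", "fy", "cx", "cy" (pixels), "k1" (the pictures are not rectified: a ray, as slopes to the right and down, at radius r is drawn at 1 + k1 r^2 times it, then the intrinsics apply), "R" (3x3) and "t" (3): a world point X has camera coordinates R X + t. Camera axes: x right, y down, z forward; pixel columns grow to the right and rows downward; lengths in m; the calibration is good to about 2 mm. A picture is of the moment at which its call begins. There is no depth.
- bot.finish_job(): hands the job in; it is judged then, once.
The state is a dict: "time": time; "q": joint angles; "joint_vel": joint speeds; "joint_torque": joint torques, N m; "tool_pos": TCP position; "tcp_rot": TCP orientation; "wrist_force": force on the tool from outside, world axes, zero at the start; "torque": the same for the moment, N m; "width": opening from 0.0 (shut) to 1.0 (fully open); "grip_force": force on a finger pad.
Only numpy, scipy, OpenCV 4.12 (cv2) and the standard library are available. Lean on these libraries where they do the work, as an engineer would, in place of code of your own. Each camera call takes 0.05 s, during which the arm holds its last target. There are 200 camera calls.

## Task

Press the plunger of the stock tablet dispenser fully down once and let it spring back up, so that a single tablet comes out on the ledge. Then nudge that tablet sideways off the ledge into the empty steel dish, so that it lies in the dish. Only press and push: pick nothing up, dispense no second tablet, and leave the dishes and the other things standing where they are.

Things in the scene. Friction and masses are not known exactly. Their poses are not given: they have to be found in the camera images.
- plunger_top (a point): Centre of the flat top of the dispenser's black plunger knob (36 mm across, 12 mm thick), on top of the white housing, 126 mm above the table at rest. It moves straight down 20 mm to a hard stop against a spring (2.5 N to start it, 6 to 9 N near the bottom) and rises by itself when let go.
- plunger (a joint): Travel of the plunger in m: 0 up, 0.020 fully down. A crank makes it drive a flat pusher that shoves the lowest tablet out of the magazine onto the ledge, 2 mm for each 1 mm of plunger; one full stroke puts out one tablet, and the next falls into its place when the plunger rises.
- ledge (a point): Point on the flat steel ledge, 15 mm above the table, where the ejected tablet comes to lie. x axis: level, from the ledge into the dispenser (tablets come out along -x); y: across, to the ledge's left end; z: up. The ledge ends, without rims, at y = +30 and -30 mm. A lip 6 mm high stands at x = -26 mm; the clear magazine begins at x = +19 mm.
- dispenser: The stock tablet dispenser, fixed to the table; origin under the magazine axis, axes as for the ledge point, which is at x = -40 mm. The clear magazine is 41 mm square with a white cap 75 mm above the table; behind it (+x) is the housing, 46 mm wide, 87 mm high, reaching to x = 92 mm, with the plunger axis at x = 68 mm.
- tablet_center (a point): Centre of the stock tablet that comes out first: a tan disc 34 mm across and 12 mm thick, 13 g. At the start it is the lowest in the magazine, 40 mm along the ledge's +x from the ledge point. Its z axis is the disc's axis. It slides easily under a fingertip.
- spare1_center (a point): Centre of the second tablet in the magazine (same size), to stay in the dispenser.
- spare2_center (a point): Centre of the third tablet in the magazine, to stay in the dispenser.
- spare3_center (a point): Centre of the uppermost tablet in the magazine, to stay in the dispenser.
- dish_in (a point): Centre of the inner floor (3 mm above the table) of the empty round steel dish: loose, about 220 g, 116 mm across its rim, 10 mm high, flat inside over 94 mm. It stands about 79 mm from the ledge point towards the ledge's +y or -y end, its rim tucked a little under that end, so that a tablet pushed off there drops into it.
- garlic_in (a point): Centre of the inner floor of a like steel dish holding peeled garlic cloves (up to 16 mm above the table), beside the other end of the ledge. Not to be moved.
- can: White spice can, 55 mm across, 106 mm high, loose, beside the housing; origin at the centre of its underside. Not to be moved.
- glassbox: Square glass food box with a pale teal lid, 92 x 92 x 55 mm, loose, beside the housing; origin at the centre of its underside. Not to be moved.
Mind the look-alikes: they are no part of the job. Of the things that look like the dispenser, the largest one is meant.

How it is judged:
On the way, in this order (a step that is already met when the one before it is completed fails the run):
1. the plunger is pressed fully down (value of joint plunger above 0.018 m), for 0.05 s.
2. the plunger is let up again and one tablet lies on the ledge (value of joint plunger below 0.003 m and x of tablet_center in the frame of ledge below 0.012 m and z of tablet_center in the frame of ledge above 0.003 m and angle between tablet_center's own z axis and vertical below 0.2 rad), for 0.2 s.
At the end, for the whole second after the job is handed in: The first tablet lies at rest in the empty dish (its centre within 36 mm of the dish's centre and less than 12 mm above its floor), the plunger is up (within 3 mm), the other three tablets are in the dispenser, and both dishes, the can and the glass box are within 25 mm of where they stood (horizontal distance between tablet_center and dish_in below 0.036 m and z of tablet_center in the frame of dish_in between 0 and 0.012 m and linear speed of tablet below 0.02 m/s and value of joint plunger below 0.003 m and x of each of spare1_center, spare2_center, spare3_center in the frame of ledge above 0.025 m and distance of each of dish_in, garlic_in, can, glassbox from where it was at the start of the episode below 0.025 m); the robot touches nothing.
It fails at once if a second tablet comes out of the dispenser (x of any of spare1_center, spare2_center, spare3_center in the frame of ledge below 0.02 m).
It fails at once if the tablet is lifted (height (world z) of tablet_center above 0.043 m).
It fails at once if a dish, the can or the glass box is lifted, tipped or pushed away (distance of any of dish_in, garlic_in, can, glassbox from where it was at the start of the episode above 0.03 m or angle between any of dish_in, garlic_in, can, glassbox's own z axis and vertical above 0.3 rad or height (world z) of any of dish_in, garlic_in, can, glassbox above 0.02 m).
It also fails if it takes over 38 s, if anything falls off the work surface, if the arm or the gripper's body presses on something with over 40 N, if the wrist force passes 120 N, or if a joint passes its speed limit or range.

## Working session

There is one attempt and no reset: what is moved stays moved. The work goes in short steps, Python scripts to look and compute and a tool call to move; the robot and the scene stay as the last step left them, time stands still between calls to the robot, and variables do not carry over. Pictures are saved under pics/ and viewed, at most 10 in all, crops included, and the job is handed in when it is done.

Besides the shell and the picture viewer there is one more tool, called after "Request:" as name([rows], argument=value, ...), one row to a line, values as JSON. step_arm: Moves the arm, as the interface text tells. Scaled input: -1 to 1 covers 500 mm each way for a shift and 30 degrees each way for a turn. Its arguments: {"type":"object","properties":{"series":{"type":"array","items":{"type":"object","properties":{"grip":{"type":"number"},"x":{"type":"number","minimum":-1,"maximum":1},"y":{"type":"number","minimum":-1,"maximum":1},"z":{"type":"number","minimum":-1,"maximum":1},"ax":{"type":"number","minimum":-1,"maximum":1},"ay":{"type":"number","minimum":-1,"maximum":1},"az":{"type":"number","minimum":-1,"maximum":1}}}},"force":{"type":"number"}},"required":["series"]}

```bash
mkdir -p pics
cat > h.py <<'E'
import numpy as np, cv2
from workcell import bot, imaging
from scipy.spatial.transform import Rotation as Ro
def shot(n,f):
    c=imaging.read_camera(n); cv2.imwrite(f'pics/{f}.png',c['img'][:,:,::-1]); np.save(f'pics/{f}.npy',c,allow_pickle=True); return c
def load(f): return np.load(f'pics/{f}.npy',allow_pickle=True).item()
def ray(c,u,v):
    d=np.array([(u-c['cx'])/c['fx'],(v-c['cy'])/c['fy']]); s=d.copy()
    for _ in range(30): s=d/(1+c['k1']*(s@s))
    R=np.array(c['R']);t=np.array(c['t']); return -R.T@t, R.T@np.array([s[0],s[1],1])
def onz(c,u,v,z):
    o,d=ray(c,u,v); return o+d*(z-o[2])/d[2]
def proj(c,X):
    p=np.array(c['R'])@np.array(X)+np.array(c['t']); s=p[:2]/p[2]; s=s*(1+c['k1']*(s@s)); return np.array([s[0]*c['fx']+c['cx'],s[1]*c['fy']+c['cy']])
def totool(w):
    return Ro.from_rotvec(bot.read_state()['tcp_rot']).inv().apply(w)
E
python3 -c "
from h import *
a=shot('top','t0');b=shot('side','s0')
print(bot.read_state()); print(-np.array(a['R']).T@a['t'],-np.array(b['R']).T@b['t'])"
```

```text
{'time': 0.1, 'q': array([-1.18787594e+00,  2.64673318e-01,  1.60526366e+00, -3.66879057e-05,
        1.27368489e+00, -3.69157739e-02]), 'joint_vel': array([ 0.0007251 , -0.00245308, -0.00283219, -0.00144611, -0.00217551,
       -0.00114443]), 'joint_torque': array([ 2.79432570e-04, -5.16709685e+01, -3.68588483e+01, -1.21987813e-05,
        6.29872695e-03, -7.81984568e-06]), 'tool_pos': array([ 0.2748652 , -0.61577062,  0.23007538]), 'tcp_rot': array([-3.07067565e+00, -6.54245633e-01,  6.02578929e-04]), 'wrist_force': array([-0.38162893,  0.04668006, -0.19195559]), 'torque': array([-0.00522472, -0.00085366, -0.01567168]), 'grip_force': 0.0, 'width': 1.0009888031463452}
[0.47382245 0.02138138 0.81874391] [0.49292371 0.70929937 0.82241229]
```

View pics/t0.png

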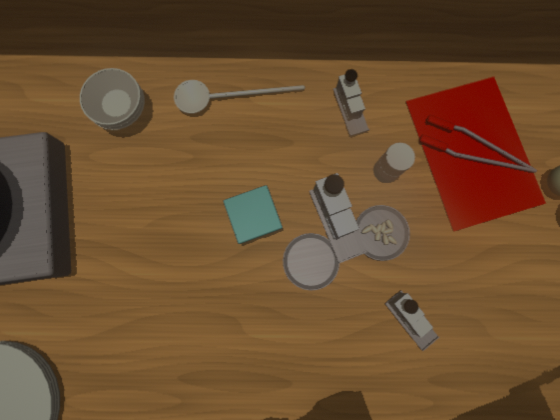

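View pics/s0.png

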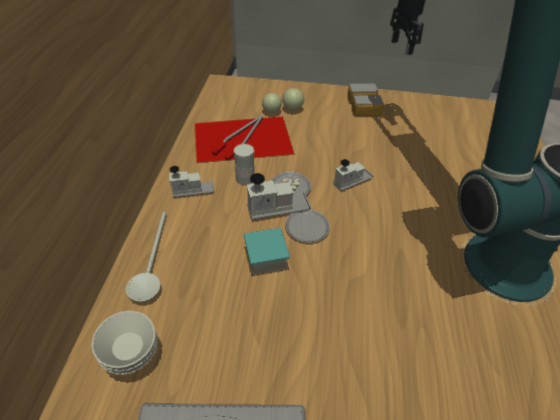

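The top view shows the large dispenser with its plunger knob at about (334,184), the magazine cap at (344,223) and the ledge end near (350,250). The empty dish is at (311,261), the garlic dish at (381,232), the can at (400,157) and the glass box at (253,214). The side view shows the same knob at (257,181).

```bash
python3 -c "
from h import *
a=load('t0');b=load('s0')
def blob(c,x0,x1,y0,y1,f):
    im=cv2.cvtColor(c['img'],cv2.COLOR_RGB2HSV).astype(int)[y0:y1,x0:x1]
    m=f(im).astype('uint8'); n,l,s,ce=cv2.connectedComponentsWithStats(m); i=1+np.argmax(s[1:,4]); return ce[i]+[x0,y0],s[i],(l==i)
dark=lambda h:h[...,2]<50
k,s,_=blob(a,318,350,168,200,dark);print('knob top',k,s)
k2,s2,_=blob(b,245,270,170,190,dark);print('knob side',k2,s2)
K=onz(a,*k,.123);print('K',K,'from side',onz(b,*k2,.123))
cap,sc,m=blob(a,322,362,205,240,lambda h:(h[...,1]<60)&(h[...,2]>150))
C=onz(a,*cap,.075);print('cap',cap,sc,C,'d',np.linalg.norm((K-C)[:2]),'should 68')
hs,ss,_=blob(a,310,362,170,240,lambda h:(h[...,1]<60)&(h[...,2]>150));print(ss)
for nm,(u,v) in dict(empty=(311,261),garlic=(381,232)).items():
    g=cv2.medianBlur(cv2.cvtColor(a['img'],cv2.COLOR_RGB2GRAY),3)[v-40:v+40,u-40:u+40]
    r=cv2.HoughCircles(g,cv2.HOUGH_GRADIENT,1,50,param1=100,param2=10,minRadius=22,maxRadius=32)[0][0]
    P=onz(a,r[0]+u-40,r[1]+v-40,.010);E=onz(a,r[0]+u-40+r[2],r[1]+v-40,.010);print(nm,r,P,np.linalg.norm(E-P))
print('can top',onz(a,400,157,.106),'box',onz(a,253,214,.055))
cr=cv2.resize(a['img'][160:300,270:430],None,fx=5,fy=4.28,interpolation=2)
cr=cv2.resize(a['img'][150:290,260:440],None,fx=4.2,fy=4.2,interpolation=2);cv2.imwrite('pics/c0.png',cr[:,:,::-1])
"
```

```text
knob top [329.46428571 189.96428571] [ 7 16 12 10 28]
knob side [256.57391304 178.49565217] [  5   4  14  11 115]
K [ 0.62314205 -0.07087348  0.123     ] from side [ 0.63345627 -0.07505486  0.123     ]Traceback (most recent call last):
  File "<string>", line 11, in <module>
    cap,sc,m=blob(a,322,362,205,240,lambda h:(h[...,1]<60)&(h[...,2]>150))
             ~~~~^^^^^^^^^^^^^^^^^^^^^^^^^^^^^^^^^^^^^^^^^^^^^^^^^^^^^^^^^
  File "<string>", line 6, in blob
    m=f(im).astype('uint8'); n,l,s,ce=cv2.connectedComponentsWithStats(m); i=1+np.argmax(s[1:,4]); return ce[i]+[x0,y0],s[i],(l==i)
                                                                               ~~~~~~~~~^^^^^^^^^
    return _wrapfunc(a, 'argmax', axis=axis, out=out, **kwds)
    return bound(*args, **kwds)
ValueError: attempt to get argmax of an empty sequence
```

```bash
cat > m.py <<'E'
from h import *
a=load('t0');b=load('s0')
def otsu(c,x0,x1,y0,y1,ch,inv):
    im=cv2.cvtColor(c['img'],cv2.COLOR_RGB2HSV)[y0:y1,x0:x1,ch]
    th,m=cv2.threshold(im,0,1,(cv2.THRESH_BINARY_INV if inv else cv2.THRESH_BINARY)|cv2.THRESH_OTSU)
    n,l,s,ce=cv2.connectedComponentsWithStats(m); i=1+np.argmax(s[1:,4]); return th,ce[i]+[x0,y0],s[i]+[x0,y0,0,0,0]
for y,x in [(184,334),(223,344),(215,341),(190,343),(238,330),(250,352)]: print((x,y),a['img'][y,x])
print('cap region',otsu(a,310,366,168,262,1,True))
for nm,(u,v) in dict(empty=(311,261),garlic=(381,232),knob=(334,184),can=(400,157)).items():
    g=cv2.cvtColor(a['img'],cv2.COLOR_RGB2GRAY)[v-40:v+40,u-40:u+40]
    lo,hi,z=dict(empty=(22,32,.01),garlic=(22,32,.01),knob=(7,13,.126),can=(10,17,.106))[nm]
    r=cv2.HoughCircles(g,cv2.HOUGH_GRADIENT,1,50,param1=80,param2=6,minRadius=lo,maxRadius=hi)[0][0]
    P=onz(a,r[0]+u-40,r[1]+v-40,z);E=onz(a,r[0]+u-40+r[2],r[1]+v-40,z);print(nm,r+[u-40,v-40,0],P.round(4),'r',np.linalg.norm(E-P).round(4))
print('knob side',onz(b,257,180.5,.126),'box',onz(a,253,214,.055))
cr=cv2.resize(a['img'][150:290,260:440],None,fx=4.2,fy=4.2,interpolation=2);cv2.imwrite('pics/c0.png',np.clip(cr[:,:,::-1]*1.6,0,255))
E
python3 m.py
```

```text
(334, 184) [54 44 35]
(344, 223) [134 133 129]
(341, 215) [134 132 127]
(343, 190) [128 125 117]
(330, 238) [124 116 110]
(352, 250) [121 113 107]
cap region (79.0, array([336.35480888, 226.93341554]), array([ 310,  177,   56,   85, 3244]))
empty [311.5        259.5         25.70000076] [ 0.5031 -0.0482  0.01  ] r 0.0521
garlic [378.5        234.5         25.39999962] [ 0.5555 -0.1858  0.01  ] r 0.0524
knob [333.5        184.5         10.19999981] [ 0.6326 -0.0778  0.126 ] r 0.0183
can [399.5        155.5         14.10000038] [ 0.6945 -0.205   0.106 ] r 0.0265
knob side [ 0.63059544 -0.06459162  0.126     ] box [0.5879175  0.06946472 0.055     ][ WARN:0@0.177] global loadsave.cpp:1063 imwrite_ Unsupported depth image for selected encoder is fallbacked to CV_8U.
```

View pics/c0.png

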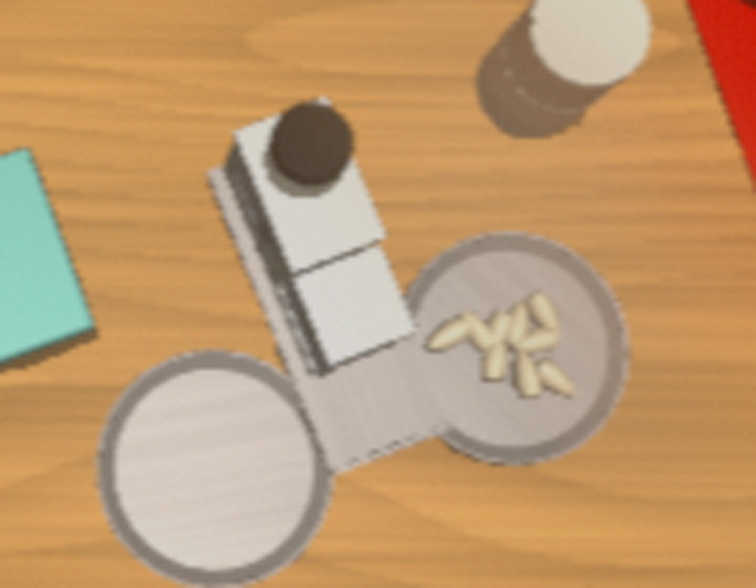

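The enlarged crop shows the knob at image (334.3,184.0), the cap's front corners at about (337.9,236.7) and (359,228.3), and the lip's ends at (339.8,261.9) and (366.4,251.9). The empty dish's centre is at (311,261.4) and the garlic dish's at (382.4,233.1). The dish is on the image left, so the tablet goes left.

```bash
cat > d.py <<'E'
from h import *
a=load('t0');b=load('s0')
c=lambda x,y,z:onz(a,260+x/4.2,150+y/4.2,z)
K=c(312,143,.126);L1=c(335,470,.019);L2=c(447,428,.019);D=c(214,468,.01);G=c(514,349,.01)
F1=c(325,366,.075);F2=c(416,329,.075)
print('K',K,'lip',L1,L2,np.linalg.norm(L1-L2)); print('cap w',np.linalg.norm(F1-F2)); print('D',D,'G',G)
L=(L1+L2)/2;F=(F1+F2)/2
for n,v in dict(KL=K-L,KF=K-F,FL=F-L).items(): print(n,np.degrees(np.arctan2(v[1],v[0])),np.linalg.norm(v[:2]))
for n,v in dict(lip=L1-L2,cap=F1-F2,DG=D-G).items(): print(n,np.degrees(np.arctan2(v[1],v[0]))-90,np.linalg.norm(v[:2]))
print('mid DG (ledge pt ~)',(D+G)/2)
E
python3 d.py
```

```text
K [ 0.63344683 -0.07922114  0.126     ] lip [ 0.49859415 -0.10406691  0.019     ] [ 0.51915332 -0.15810174  0.019     ] 0.05781386213541102
cap w 0.044650772222777066
D [ 0.49916613 -0.04708467  0.01      ] G [ 0.55847977 -0.19388142  0.01      ]
KL 22.603294647776384 0.13493793054827524
KF 21.81337628297076 0.08818363792877622
FL 24.092516225391996 0.04677847341346826
lip 20.830824055173537 0.05781386213541102
cap 22.61576569855083 0.044650772222777066
DG 22.001310702906594 0.15832686050904313
mid DG (ledge pt ~) [ 0.52882295 -0.12048305  0.01      ]
```

Request:
step_arm([
  {"x":0.9,"y":-0.56,"z":0.06,"az":0.062,"grip":1},
  {"x":0.9,"y":-0.56,"z":0.06,"az":0.062,"grip":1},
  {"x":0.9,"y":-0.56,"z":0.06,"az":0.062,"grip":1},
  {"x":0.9,"y":-0.56,"z":0.06,"az":0.062,"grip":1},
  {"x":0.9,"y":-0.56,"z":0.06,"az":0.062,"grip":1},
  {"x":0.9,"y":-0.56,"z":0.06,"az":0.062,"grip":1},
  {"x":0.9,"y":-0.56,"z":0.06,"az":0.062,"grip":1},
  {"x":0.9,"y":-0.56,"z":0.06,"az":0.062,"grip":1},
  {"x":0.9,"y":-0.56,"z":0.06,"az":0.062,"grip":1},
  {"x":0.9,"y":-0.56,"z":0.06,"az":0.062,"grip":1},
  {"x":0.9,"y":-0.56,"z":0.06,"az":0.062,"grip":1},
  {"x":0.9,"y":-0.56,"z":0.06,"az":0.062,"grip":1},
])

```text
validation failed for argument at $.se...
```

```bash
python3 -c "
from h import *
s=bot.read_state();p=s['tool_pos'];R=Ro.from_rotvec(s['tcp_rot']).as_matrix()
print(s['time'],p,'yaw',np.degrees(np.arctan2(R[1,0],R[0,0])),s['width'],s['wrist_force'])
print('to K (mm, tool)',totool(np.array([.6335,-.079,.126])-p)*1000)
w=imaging.read_camera('wrist');print(-np.array(w['R']).T@w['t'])
print('K in side',proj(load('s0'),[.6335,-.079,.126]))
"
```

```text
0.1 [ 0.2748652  -0.61577062  0.23007538] yaw 24.055455020961155 1.0009888031463452 [-0.38162893  0.04668006 -0.19195559]
to K (mm, tool) [ 546.28249705 -343.75394183  104.79489281]
[ 0.34300739 -0.58563289  0.37369866]
K in side [256.8139058  176.52406759]
```

The move was refused on validation, so nothing moved. I'll try again with every field given.

Request:
step_arm([
  {"x":0.9,"y":-0.56,"z":0.06,"ax":0.0,"ay":0.0,"az":0.062,"grip":1.0},
])

```text
time: 0.25
tool_pos: [0.3007, -0.5785, 0.2281]
tcp_rot: [3.082, 0.595, -0.002]
wrist_force: [0.8, 0.3, 0.4]
width: 0.858
grip_force: 0.0
```

Request:
step_arm([
  {"x":0.96,"y":-0.64,"z":0.05,"ax":0.0,"ay":0.0,"az":0.0,"grip":1.0},
  {"x":0.96,"y":-0.64,"z":0.05,"ax":0.0,"ay":0.0,"az":0.0,"grip":1.0},
  {"x":0.96,"y":-0.64,"z":0.05,"ax":0.0,"ay":0.0,"az":0.0,"grip":1.0},
  {"x":0.96,"y":-0.64,"z":0.05,"ax":0.0,"ay":0.0,"az":0.0,"grip":1.0},
  {"x":0.96,"y":-0.64,"z":0.05,"ax":0.0,"ay":0.0,"az":0.0,"grip":1.0},
  {"x":0.96,"y":-0.64,"z":0.05,"ax":0.0,"ay":0.0,"az":0.0,"grip":1.0},
  {"x":0.96,"y":-0.64,"z":0.05,"ax":0.0,"ay":0.0,"az":0.0,"grip":1.0},
  {"x":0.96,"y":-0.64,"z":0.05,"ax":0.0,"ay":0.0,"az":0.0,"grip":1.0},
  {"x":0.96,"y":-0.64,"z":0.05,"ax":0.0,"ay":0.0,"az":0.0,"grip":1.0},
  {"x":0.96,"y":-0.64,"z":0.05,"ax":0.0,"ay":0.0,"az":0.0,"grip":1.0},
  {"x":0.96,"y":-0.64,"z":0.05,"ax":0.0,"ay":0.0,"az":0.0,"grip":1.0},
  {"x":0.96,"y":-0.64,"z":0.05,"ax":0.0,"ay":0.0,"az":0.0,"grip":1.0},
])

```text
time: 1.45
tool_pos: [0.628, -0.0938, 0.2029]
tcp_rot: [-3.081, -0.608, -0.0]
wrist_force: [-0.5, 0.3, 0.3]
width: -0.004
grip_force: 0.0
```

```bash
python3 -c "
from h import *
s=bot.read_state();p=s['tool_pos'];R=Ro.from_rotvec(s['tcp_rot']).as_matrix()
print(s['time'],p,'yaw',np.degrees(np.arctan2(R[1,0],R[0,0])),s['width'],s['wrist_force'])
print('to K (mm, tool)',totool(np.array([.6335,-.079,.126])-p)*1000)
shot('wrist','w1')
"
```

```text
1.45 [ 0.62797861 -0.09383978  0.20290171] yaw 22.334555840209745 -0.0035568377421631094 [-0.48921449  0.29509769  0.34528681]
to K (mm, tool) [ 10.7149613  -11.54891532  76.91807178]
```

View pics/w1.png

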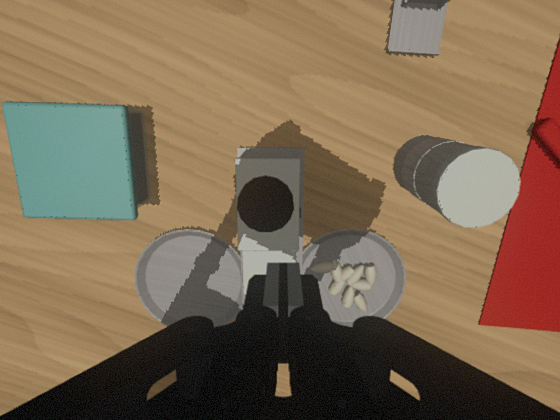

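The wrist view shows the knob at (266,203), with the housing's edges parallel to the image. The yaw is therefore right. I'll check the knob's position from this view.

```bash
python3 -c "
from h import *
w=load('w1'); p=bot.read_state()['tool_pos']
K=onz(w,266,203.5,.126); print(K, totool(K-p)*1000, 'r',np.linalg.norm(onz(w,294,203.5,.126)-K))
"
```

```text
[ 0.6377872  -0.07863444  0.126     ] [12.31657468 -8.36653734 76.68187469] r 0.017371017549134404
```

Request:
step_arm([
  {"x":0.023,"y":-0.02,"z":0.06,"ax":0.0,"ay":0.0,"az":0.0,"grip":1.0},
  {"x":0.023,"y":-0.02,"z":0.12,"ax":0.0,"ay":0.0,"az":0.0,"grip":1.0},
  {"x":0.023,"y":-0.02,"z":0.15,"ax":0.0,"ay":0.0,"az":0.0,"grip":1.0},
  {"x":0.023,"y":-0.02,"z":0.16,"ax":0.0,"ay":0.0,"az":0.0,"grip":1.0},
  {"x":0.023,"y":-0.02,"z":0.168,"ax":0.0,"ay":0.0,"az":0.0,"grip":1.0},
  {"x":0.023,"y":-0.02,"z":0.176,"ax":0.0,"ay":0.0,"az":0.0,"grip":1.0},
  {"x":0.023,"y":-0.02,"z":0.184,"ax":0.0,"ay":0.0,"az":0.0,"grip":1.0},
  {"x":0.023,"y":-0.02,"z":0.19,"ax":0.0,"ay":0.0,"az":0.0,"grip":1.0},
  {"x":0.023,"y":-0.02,"z":0.194,"ax":0.0,"ay":0.0,"az":0.0,"grip":1.0},
  {"x":0.023,"y":-0.02,"z":0.194,"ax":0.0,"ay":0.0,"az":0.0,"grip":1.0},
  {"x":0.023,"y":-0.02,"z":0.194,"ax":0.0,"ay":0.0,"az":0.0,"grip":1.0},
])

```text
time: 2.6
tool_pos: [0.6339, -0.0843, 0.108]
tcp_rot: [3.082, 0.604, 0.002]
wrist_force: [-3.1, 1.6, 5.6]
width: -0.003
grip_force: 2.7
```

Request:
step_arm([
  {"x":0.0,"y":0.0,"z":0.004,"ax":0.0,"ay":0.0,"az":0.0,"grip":1.0},
  {"x":0.0,"y":0.0,"z":0.006,"ax":0.0,"ay":0.0,"az":0.0,"grip":1.0},
  {"x":0.0,"y":0.0,"z":0.006,"ax":0.0,"ay":0.0,"az":0.0,"grip":1.0},
])

```text
time: 2.9
tool_pos: [0.6341, -0.0844, 0.106]
tcp_rot: [3.082, 0.604, 0.002]
wrist_force: [-5.2, 0.7, 10.3]
width: 0.004
grip_force: 5.4
```

Request:
step_arm([
  {"x":0.0,"y":0.0,"z":0.003,"ax":0.0,"ay":0.0,"az":0.0,"grip":1.0},
  {"x":0.0,"y":0.0,"z":0.005,"ax":0.0,"ay":0.0,"az":0.0,"grip":1.0},
  {"x":0.0,"y":0.0,"z":0.005,"ax":0.0,"ay":0.0,"az":0.0,"grip":1.0},
])

```text
time: 3.2
tool_pos: [0.6342, -0.0844, 0.1059]
tcp_rot: [3.082, 0.604, 0.003]
wrist_force: [-11.5, 1.3, 21.6]
width: -0.001
grip_force: 10.9
```

The force rises with no further travel, so this is the hard stop. Now I'll raise the tool.

Request:
step_arm([
  {"x":0.0,"y":0.0,"z":-0.02,"ax":0.0,"ay":0.0,"az":0.0,"grip":1.0},
  {"x":0.0,"y":0.0,"z":-0.06,"ax":0.0,"ay":0.0,"az":0.0,"grip":1.0},
  {"x":0.0,"y":0.0,"z":-0.14,"ax":0.0,"ay":0.0,"az":0.0,"grip":1.0},
  {"x":-0.08,"y":0.0,"z":-0.22,"ax":0.0,"ay":0.0,"az":0.0,"grip":1.0},
  {"x":-0.16,"y":0.08,"z":-0.22,"ax":0.0,"ay":0.0,"az":0.0,"grip":1.0},
  {"x":-0.24,"y":0.16,"z":-0.22,"ax":0.0,"ay":0.0,"az":0.0,"grip":1.0},
  {"x":-0.32,"y":0.16,"z":-0.22,"ax":0.0,"ay":0.0,"az":0.0,"grip":1.0},
  {"x":-0.4,"y":0.16,"z":-0.22,"ax":0.0,"ay":0.0,"az":0.0,"grip":1.0},
  {"x":-0.4,"y":0.16,"z":-0.22,"ax":0.0,"ay":0.0,"az":0.0,"grip":1.0},
])

```text
time: 4.1
tool_pos: [0.4747, -0.2359, 0.2109]
tcp_rot: [3.083, 0.598, -0.002]
wrist_force: [-0.2, 0.3, 0.1]
width: 0.001
grip_force: 0.0
```

```bash
python3 -c "
from h import *
shot('wrist','w2');a=shot('top','t2');print(bot.read_state()['tool_pos'])
i=cv2.resize(a['img'][160:300,270:430],(480,420),interpolation=2);w=cv2.resize(load('w2')['img'],(300,225))
j=np.zeros((420,790,3),'uint8');j[:,:480]=np.clip(i*1.5,0,255);j[:225,485:785]=w
cv2.imwrite('pics/j2.png',j[:,:,::-1])"
```

```text
[ 0.47842304 -0.23449363  0.21148804]
```

View pics/j2.png

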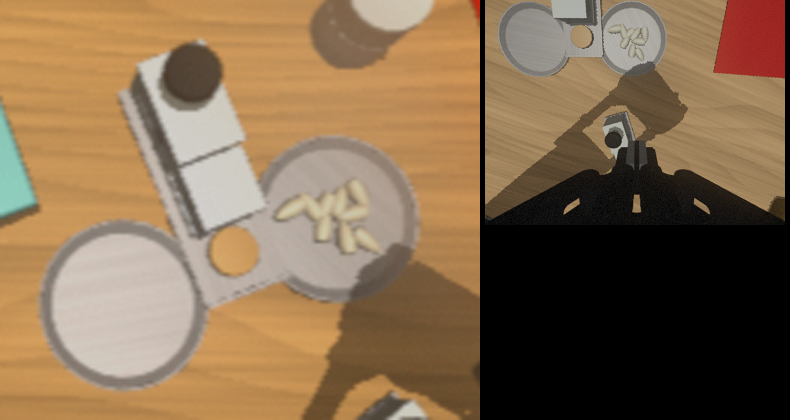

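One tablet lies on the ledge, at top image (348,243.3) and wrist image about (179,67). The plunger is up and the dishes haven't moved.

```bash
python3 -c "
from h import *
a=load('t2');w=load('w2');s=bot.read_state();p=s['tool_pos']
hv=cv2.cvtColor(w['img'],cv2.COLOR_RGB2HSV)[45:90,155:203,1]
th,m=cv2.threshold(hv,0,1,cv2.THRESH_BINARY|cv2.THRESH_OTSU);n,l,st,ce=cv2.connectedComponentsWithStats(m);print(th,st[1:],ce[1:]+[155,45])
i=1+np.argmax(st[1:,4]);c=ce[i]+[155,45]
T1=onz(a,348,243.3,.027);T2=onz(w,*c,.027);print(T1,T2)
y=np.radians(22.2);ex=np.array([np.cos(y),np.sin(y),0]);ey=np.array([-np.sin(y),np.cos(y),0])
L=np.array([.5315,-.1203,.027])
for T in(T1,T2):print('ledge',(T-L)@ex,(T-L)@ey)
T=(T1+T2)/2;S=T-.040*ey;S[2]=.019
print('T',T,'start S tool mm',totool(S-p)*1000,p)
R=Ro.from_rotvec(s['tcp_rot']).as_matrix();print(np.degrees(np.arctan2(R[1,0],R[0,0])))
for n,q in dict(lipL=(335,470),lipR=(447,428)).items():print(n,(onz(a,260+q[0]/4.2,150+q[1]/4.2,.02)-T)@ex)
"
```

```text
54.0 [[   5    1   43   44 1459]] [[180.31185744  67.88553804]]
[ 0.53539185 -0.11977383  0.027     ] [ 0.53736035 -0.11975427  0.027     ]
ledge 0.003802161377891116 -0.000983334025644253
ledge 0.005632123055444448 -0.001709005081455037
T [ 0.5363761  -0.11976405  0.027     ] start S tool mm [ 96.57758703 -44.91496664 192.56759545] [ 0.47842304 -0.23449363  0.21148804]
22.051229544775342
lipL -0.029019589901782814
lipR -0.030399287454788003
```

Request:
step_arm([
  {"x":0.1,"y":-0.045,"z":0.0,"ax":0.0,"ay":0.0,"az":0.0,"grip":1.0},
  {"x":0.188,"y":-0.088,"z":0.0,"ax":0.0,"ay":0.0,"az":0.0,"grip":1.0},
  {"x":0.188,"y":-0.088,"z":0.02,"ax":0.0,"ay":0.0,"az":0.0,"grip":1.0},
  {"x":0.188,"y":-0.088,"z":0.1,"ax":0.0,"ay":0.0,"az":0.0,"grip":1.0},
  {"x":0.188,"y":-0.088,"z":0.18,"ax":0.0,"ay":0.0,"az":0.0,"grip":1.0},
  {"x":0.188,"y":-0.088,"z":0.24,"ax":0.0,"ay":0.0,"az":0.0,"grip":1.0},
  {"x":0.188,"y":-0.088,"z":0.28,"ax":0.0,"ay":0.0,"az":0.0,"grip":1.0},
  {"x":0.188,"y":-0.088,"z":0.3,"ax":0.0,"ay":0.0,"az":0.0,"grip":1.0},
  {"x":0.188,"y":-0.088,"z":0.3,"ax":0.0,"ay":0.0,"az":0.0,"grip":1.0},
])

```text
time: 5.1
tool_pos: [0.5483, -0.1565, 0.0592]
tcp_rot: [-3.081, -0.606, 0.004]
wrist_force: [0.6, -0.1, -0.5]
width: 0.003
grip_force: 0.0
```

```bash
python3 -c "
from h import *
a=shot('top','t3');b=shot('side','s3');p=bot.read_state()['tool_pos'];y=np.radians(22.2);ey=np.array([-np.sin(y),np.cos(y),0])
S=np.array([.5363,-.1198,.0195])-.040*ey;print(p,'remain',totool(S-p)*1000)
i=cv2.resize(a['img'][180:300,270:430],(480,360),interpolation=2);w=cv2.resize(b['img'][150:250,230:330],(300,300))
j=np.zeros((360,790,3),'uint8');j[:,:480]=i;j[:300,485:785]=w
cv2.imwrite('pics/j3.png',np.clip(j[:,:,::-1]*1.4,0,255).astype('uint8'))"
```

```text
[ 0.55010855 -0.15729628  0.0617835 ] remain [1.33249190e+00 2.20927733e-02 4.22851536e+01]
```

View pics/j3.png

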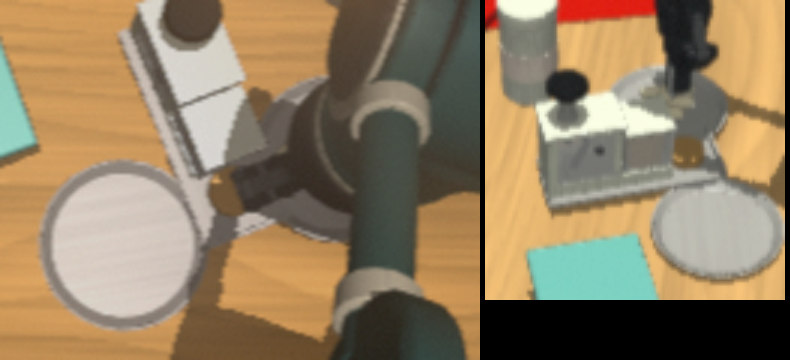

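The views show the fingers above the garlic-side end of the ledge and clear of the tablet and cloves, with the tablet uncovered on the dish side. I'll descend the remaining 42 mm.

Request:
step_arm([
  {"x":0.0,"y":0.006,"z":0.03,"ax":0.0,"ay":0.0,"az":0.0,"grip":1.0},
  {"x":0.0,"y":0.006,"z":0.055,"ax":0.0,"ay":0.0,"az":0.0,"grip":1.0},
  {"x":0.0,"y":0.006,"z":0.072,"ax":0.0,"ay":0.0,"az":0.0,"grip":1.0},
  {"x":0.0,"y":0.006,"z":0.083,"ax":0.0,"ay":0.0,"az":0.0,"grip":1.0},
  {"x":0.0,"y":0.006,"z":0.083,"ax":0.0,"ay":0.0,"az":0.0,"grip":1.0},
  {"x":0.0,"y":0.006,"z":0.083,"ax":0.0,"ay":0.0,"az":0.0,"grip":1.0},
])

```text
time: 5.8
tool_pos: [0.55, -0.16, 0.0193]
tcp_rot: [-3.083, -0.605, 0.0]
wrist_force: [0.3, -0.6, 0.5]
width: 0.002
grip_force: 0.0
```

Request:
step_arm([
  {"x":0.0,"y":-0.012,"z":0.0,"ax":0.0,"ay":0.0,"az":0.0,"grip":1.0},
  {"x":0.0,"y":-0.024,"z":0.0,"ax":0.0,"ay":0.0,"az":0.0,"grip":1.0},
  {"x":0.0,"y":-0.036,"z":0.0,"ax":0.0,"ay":0.0,"az":0.0,"grip":1.0},
  {"x":0.0,"y":-0.048,"z":0.0,"ax":0.0,"ay":0.0,"az":0.0,"grip":1.0},
  {"x":0.0,"y":-0.06,"z":0.0,"ax":0.0,"ay":0.0,"az":0.0,"grip":1.0},
  {"x":0.0,"y":-0.072,"z":0.0,"ax":0.0,"ay":0.0,"az":0.0,"grip":1.0},
  {"x":0.0,"y":-0.084,"z":0.0,"ax":0.0,"ay":0.0,"az":0.0,"grip":1.0},
  {"x":0.0,"y":-0.096,"z":0.0,"ax":0.0,"ay":0.0,"az":0.0,"grip":1.0},
  {"x":0.0,"y":-0.108,"z":0.0,"ax":0.0,"ay":0.0,"az":0.0,"grip":1.0},
  {"x":0.0,"y":-0.12,"z":0.0,"ax":0.0,"ay":0.0,"az":0.0,"grip":1.0},
])

```text
time: 6.8
tool_pos: [0.5273, -0.104, 0.0196]
tcp_rot: [-3.083, -0.604, -0.0]
wrist_force: [0.1, -0.5, -0.4]
width: 0.002
grip_force: 0.0
```

```bash
python3 -c "
from h import *
a=shot('top','t4');b=shot('side','s4');print(bot.read_state()['tool_pos'])
i=cv2.resize(a['img'][180:300,270:430],(480,360),interpolation=2);w=cv2.resize(b['img'][150:250,230:330],(300,300))
j=np.zeros((360,790,3),'uint8');j[:,:480]=i;j[:300,485:785]=w
cv2.imwrite('pics/j4.png',np.clip(j[:,:,::-1]*1.4,0,255).astype('uint8'))"
```

```text
[ 0.52642833 -0.10346562  0.0190426 ]
```

View pics/j4.png

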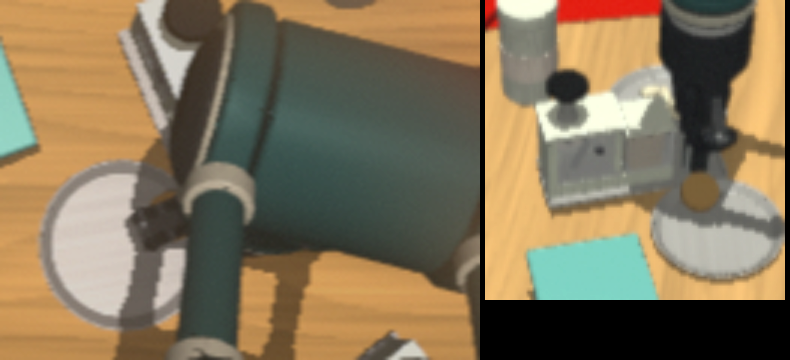

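The side view shows the tablet at the ledge's dish end, tipping into the dish. I'll push on by 30 mm.

Request:
step_arm([
  {"x":0.0,"y":-0.012,"z":0.0,"ax":0.0,"ay":0.0,"az":0.0,"grip":1.0},
  {"x":0.0,"y":-0.024,"z":0.0,"ax":0.0,"ay":0.0,"az":0.0,"grip":1.0},
  {"x":0.0,"y":-0.036,"z":0.0,"ax":0.0,"ay":0.0,"az":0.0,"grip":1.0},
  {"x":0.0,"y":-0.048,"z":0.0,"ax":0.0,"ay":0.0,"az":0.0,"grip":1.0},
  {"x":0.0,"y":-0.06,"z":0.0,"ax":0.0,"ay":0.0,"az":0.0,"grip":1.0},
  {"x":0.0,"y":-0.06,"z":0.0,"ax":0.0,"ay":0.0,"az":0.0,"grip":1.0},
])

```text
time: 7.5
tool_pos: [0.5155, -0.0758, 0.0193]
tcp_rot: [-3.082, -0.606, 0.001]
wrist_force: [-0.5, 0.4, 0.6]
width: 0.0
grip_force: 0.0
```

```bash
python3 -c "
from h import *
a=shot('top','t5');b=shot('side','s5');print(bot.read_state()['tool_pos'])
i=cv2.resize(a['img'][180:300,270:430],(480,360),interpolation=2);w=cv2.resize(b['img'][150:250,230:330],(300,300))
j=np.zeros((360,790,3),'uint8');j[:,:480]=i;j[:300,485:785]=w
cv2.imwrite('pics/j5.png',np.clip(j[:,:,::-1]*1.4,0,255).astype('uint8'))"
```

```text
[ 0.51609872 -0.07647079  0.01950988]
```

View pics/j5.png

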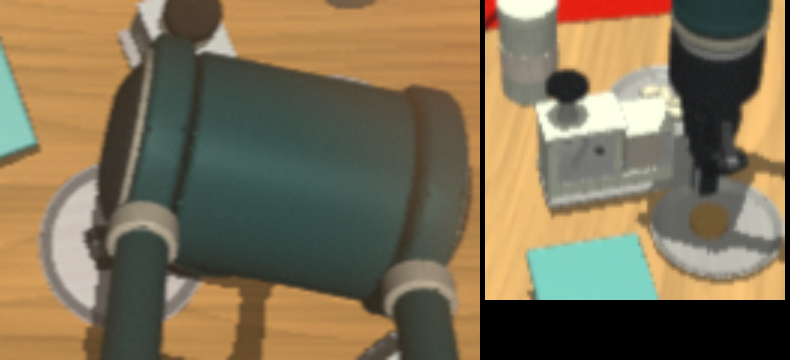

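The side view shows the tablet lying flat in the dish at about (305,224). I'll raise the arm straight up and measure.

Request:
step_arm([
  {"x":0.0,"y":0.0,"z":-0.04,"ax":0.0,"ay":0.0,"az":0.0,"grip":1.0},
  {"x":0.0,"y":0.0,"z":-0.12,"ax":0.0,"ay":0.0,"az":0.0,"grip":1.0},
  {"x":0.0,"y":0.0,"z":-0.2,"ax":0.0,"ay":0.0,"az":0.0,"grip":1.0},
  {"x":0.0,"y":0.0,"z":-0.3,"ax":0.0,"ay":0.0,"az":0.0,"grip":1.0},
  {"x":0.0,"y":0.1,"z":-0.34,"ax":0.0,"ay":0.0,"az":0.0,"grip":1.0},
  {"x":0.0,"y":0.2,"z":-0.34,"ax":0.0,"ay":0.0,"az":0.0,"grip":1.0},
  {"x":0.0,"y":0.3,"z":-0.34,"ax":0.0,"ay":0.0,"az":0.0,"grip":1.0},
  {"x":0.0,"y":0.4,"z":-0.34,"ax":0.0,"ay":0.0,"az":0.0,"grip":1.0},
  {"x":0.0,"y":0.4,"z":-0.34,"ax":0.0,"ay":0.0,"az":0.0,"grip":1.0},
  {"x":0.0,"y":0.4,"z":-0.34,"ax":0.0,"ay":0.0,"az":0.0,"grip":1.0},
])

```text
time: 8.6
tool_pos: [0.5916, -0.2632, 0.1888]
tcp_rot: [-3.083, -0.601, 0.001]
wrist_force: [-0.4, 0.3, 0.1]
width: -0.002
grip_force: 0.0
```

```bash
python3 -c "
from h import *
a=shot('top','t6');b=shot('side','s6');print(bot.read_state()['tool_pos'])
i=cv2.resize(a['img'][160:300,270:430],(480,420),interpolation=2);w=cv2.resize(b['img'][150:250,230:330],(300,300))
j=np.zeros((420,790,3),'uint8');j[:,:480]=i;j[:300,485:785]=w
cv2.imwrite('pics/j6.png',np.clip(j[:,:,::-1]*1.4,0,255).astype('uint8'))"
```

```text
[ 0.59099611 -0.2610074   0.18890908]
```

View pics/j6.png

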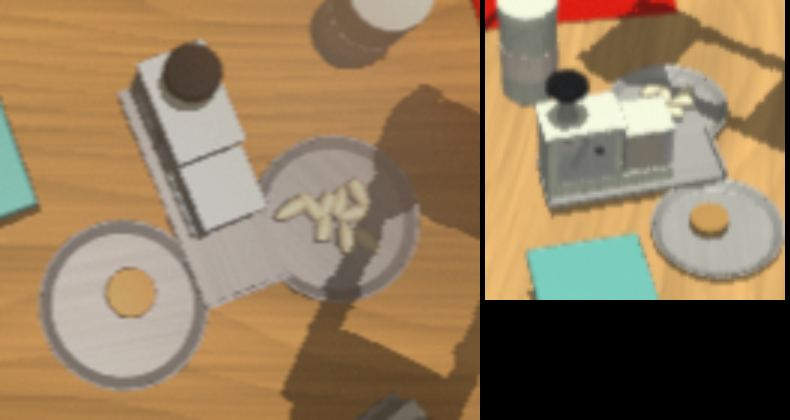

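The tablet is flat in the dish at top image (313.7,257.3), about 10 mm from the dish centre at (311,261.3). The ledge is empty, the plunger is up and the other things haven't moved, so I'll hand in.

```bash
python3 -c "
from workcell import bot
print(bot.finish_job())"
```

```text
the job is handed in; nothing more can be done
None
```

The job is handed in at about 9 s of the 38 s allowed; no verdict came back. One tablet was dispensed and lies flat in the empty dish, about 10 mm from its centre, with the plunger up and nothing else visibly moved.

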